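# Mug under the juicer spout, reamer cone onto its splined drive and held down

## Task

Get the citrus juicer ready and try it: first slide the cream mug along the counter, without lifting it, until it stands under the juicer's spout. Then take the white reamer cone, set it upright on the juicer's drive shaft, turn it until the splines mesh and it slides fully home, and press it down as far as the sprung shaft goes. Finish while still holding the cone pressed down like that (do not let go), with the mug still under the spout, and leave the other things on the counter where they are.

Things in the scene. Friction and masses are not known exactly. Their poses are not given: they have to be found in the camera images.
- mug: cream mug, outer radius 38 mm, 85 mm tall, 0.2 to 0.45 kg, standing upright on the counter. Origin at the centre of its underside, z up; its handle sticks out about 30 mm along its own +y and starts on the side away from the robot.
- cone: white reamer cone, 0.06-0.11 kg, 60 mm tall, upright on the counter. Origin: centre of underside, z up. Lower 36 mm: plain round barrel, diameter 46 mm (grip it 20-26 mm up); above, a dome with 4 ribs along its +x, -x, +y, -y. From below a plus-shaped socket, 34 mm deep: 4 slots 10 mm wide, reaching 14.5 mm from the axis, in line with the ribs. The same after every quarter turn.
- seat (a point): centre of the shoulder (radius 18 mm) of the juicer's upright shaft, 132 mm above the counter; the cone's underside rests on it when home. Above it a plus-shaped spline: 4 teeth along this point's +x, -x, +y, -y, 7.5 mm thick, 26 mm tip to tip, 16 mm tall; then a round pilot pin, diameter 12 mm, ending 28 mm above the shoulder. Turns and sinks with the shaft; z up.
- press (a joint): how far the shaft is pushed down, in m: 0 = up, 0.006 = fully down (the juicer's switch). It is sprung: about 3 N to begin to move, 12 N fully down.
- drive (a joint): turn of the shaft about its upright axis in the juicer, rad, -0.8 to 0.8, anticlockwise from above; it is stiff (about 0.12 N m) and stays where it is. It already counts in the axes of seat.
- juicer: electric citrus juicer, fixed to the counter: round white body of radius 52 to 60 mm, on top a shallow steel bowl of radius 70 mm with its rim 126 mm above the counter. Origin on the counter under the shaft axis, z up; its spout points along its own -y.
- spout_tip (a point): the end of the juicer's steel spout, 100 mm from the shaft axis along the juicer's own -y, 98 mm above the counter; the mug fits under it with some 9 mm to spare.
- espresso_cup: small white cup without a handle, 58 mm across, 52 mm tall. Not part of the job. Origin at the underside.
- honey_jar: amber jar with a brass lid, 60 mm across, 100 mm tall. Not part of the job. Origin at the underside.
- shaker: small glass shaker with a steel cap, 40 mm across, 75 mm tall. Not part of the job. Origin at the underside.
- spoon: teaspoon lying flat, 150 mm long. Not part of the job. Origin at the underside.
- saucer: white saucer, 120 mm across, 14 mm tall. Not part of the job. Origin at the underside.
- orange_half: half an orange, cut face down, 74 mm across, 36 mm tall. Not part of the job. Origin at the underside.
Mind the look-alikes: they are no part of the job. Leave any pink look-alike of the cone alone. Leave any blue look-alike of the juicer alone.

How it is judged:
By the outcome, as a careful person would: the job done as asked, in the order asked, and still so for the second after the job is handed in, while the arm keeps its last pose, push and grip.
It also fails if it takes over 72 s, if anything falls off the work surface, if the arm or the gripper's body presses on something with over 40 N, if the wrist force passes 120 N, or if a joint passes its speed limit or range.

## Robot

A 6-joint arm with a two-finger parallel gripper is mounted at the origin on the work surface. World frame = base frame: x ahead of the robot, y to its left, z up, the work surface at z = 0. Lengths are in m, angles in rad, forces in N, time in s.
With the tool pointing down it reaches from about 0.35 to 0.85 m from the base axis. Payload 8.1 kg.
Tool frame: the origin (TCP) lies between the finger pads; the fingertips stand 25 mm ahead of it and the grasp point (between the pads) lies 6 mm ahead of it (bot.finger_overhang is the distance from the TCP to the fingertips, in m); z points along the fingers, y is the line along which they close (so a half turn about z gives the same grasp; the last joint's range is limited). The gripper opens to 93 mm and grips with 3 to 60 N. Pads are 15 mm wide; open, the fingers measure 128 mm over their backs; the gripper's body (75 mm by 188 mm) begins 65 mm behind the grasp point.
Start: joints at [-1.225, 0.13, 1.488, -0, 1.523, -0.085], TCP at [0.251, -0.545, 0.244] pointing down, gripper open.
Joint ranges: [-2.96, 2.96], [-0.89, 2.26], [0.02, 2.5], [-1.34, 4.48], [0, 2.73], [-2.66, 2.66]. Speed limits (rad/s): [2.39, 2.39, 2.79, 3.14, 3.14, 3.14].

## Interface

Orientations are given as [roll, pitch, yaw] about the fixed x, y, z axes, in that order (R = Rz(yaw) Ry(pitch) Rx(roll)).
In Python, from cell import bot gives the robot as it stands. The module is installed in compiled form; this text tells all that it offers. Calls block until the motion is done:
- bot.goto(position, orientation): joint-space move of the TCP to a pose.
- bot.servo_line(position, frame=None, speed=0.15): straight line of the TCP; frame=None keeps the orientation; speed is the mean speed in m/s.
- bot.set_joints(angles): joint-space move.
- bot.command_gripper(opening, strength=None): finger opening in m; strength is the grip in N (None keeps the last); returns when the fingers have stopped.
- bot.sleep(seconds).
- bot.inverse_kinematics(position, orientation): joint angles nearest the present ones, or None.
- bot.read_camera(name): name is "side" or "top" or "wrist"; returns a dict with "pixels" (400x640x3 uint8, red, green, blue), "z_map" (400x640 float32, m along the optical axis (not along the pixel's ray), 0 where there is no reading), "intrinsics" (3x3 intrinsics, pixels), "R" (3x3) and "t" (3): a world point X has camera coordinates R X + t. Camera axes: x right, y down, z forward; pixel columns grow to the right and rows downward; lengths in m; the calibration is good to about 2 mm. A picture is of the moment at which its call begins.
A pose or a line that the arm cannot do raises bot.MotionError and nothing moves.
- bot.sign_off(): hands the job in; it is judged then, once.
Readings, each from a call of its own:
- bot.get_t(): time.
- bot.get_joints(): joint angles.
- bot.get_joint_vel(): joint speeds.
- bot.get_tau(): joint torques, N m.
- bot.get_tool_pos(): TCP position.
- bot.get_ee_rot(): TCP orientation.
- bot.get_force(): force on the tool from outside, world axes, zero at the start.
- bot.get_ft_torque(): the same for the moment, N m.
- bot.get_width(): finger opening in m.
- bot.get_finger_force(): force on a finger pad.
Only numpy, scipy, OpenCV 4.12 (cv2) and the standard library are available. Lean on these libraries where they do the work, as an engineer would, in place of code of your own. Each camera call takes 0.05 s, during which the arm holds its last target. There are 200 camera calls.

## Working session

There is one attempt and no reset: what is moved stays moved. The work goes in short steps, each a Python script; the robot and the scene stay as the last script left them, time stands still between calls to the robot, and variables do not carry over. Pictures are saved under pics/ and viewed, at most 10 in all, crops included, and the job is handed in when it is done.

```bash
mkdir -p pics; cat > h.py <<'E'
import numpy as np, cv2
from cell import bot
def cam(n):
    c=bot.read_camera(n); return c
def world(c):
    K,R,t=c["intrinsics"],c["R"],c["t"]; z=c["z_map"].astype(float)
    v,u=np.mgrid[0:400,0:640]
    P=np.stack([(u-K[0,2])/K[0,0]*z,(v-K[1,2])/K[1,1]*z,z],-1)
    return (P-t)@R   # R^T (P-t)
def ray(c,u,v,h):
    K,R,t=c["intrinsics"],c["R"],c["t"]
    o=-R.T@t; d=R.T@np.linalg.inv(K)@[u,v,1.]
    return o+d*(h-o[2])/d[2]
def save(n,img,s=1):
    cv2.imwrite("pics/"+n,cv2.resize(img[...,::-1],None,fx=s,fy=s,interpolation=cv2.INTER_CUBIC))
E
python3 - <<'E'
from h import *
for n in("top","side"):
    c=cam(n); save(n+"0.png",c["pixels"]); np.savez("c_"+n,**c)
    print(n,c["intrinsics"].round(1).tolist(),(-c["R"].T@c["t"]).round(3),c["R"].round(2).tolist())
E
```

```text
top [[424.8, 0.0, 319.3], [0.0, 424.8, 198.5], [0.0, 0.0, 1.0]] [ 0.54  -0.016  1.37 ] [[0.03, -1.0, -0.01], [-1.0, -0.03, -0.07], [0.07, 0.01, -1.0]]
side [[405.3, 0.0, 319.9], [0.0, 405.3, 202.5], [0.0, 0.0, 1.0]] [0.165 0.678 0.822] [[-0.83, -0.56, -0.02], [-0.35, 0.54, -0.76], [0.44, -0.62, -0.65]]
```

View pics/top0.png

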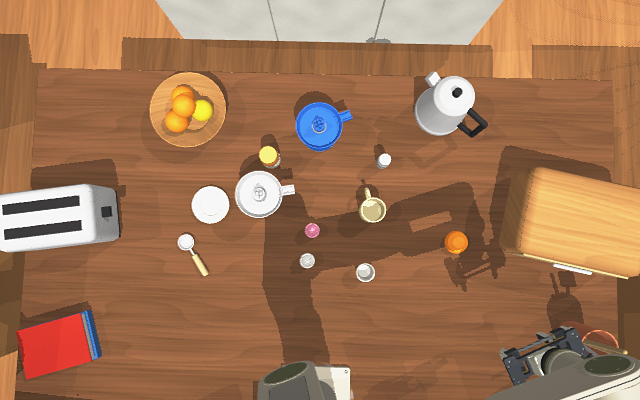

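View pics/side0.png

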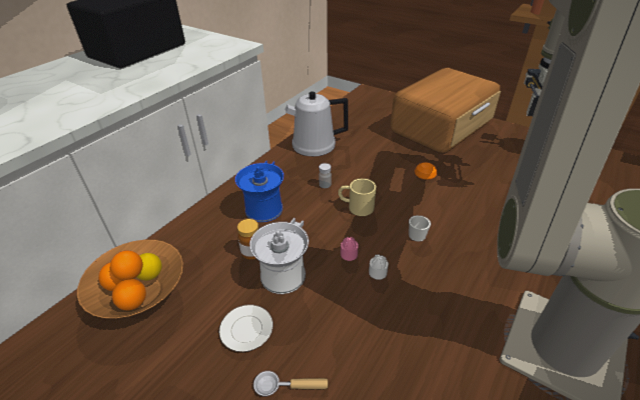

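The top view shows two juicers: white at (259,193) with its spout end at about (290,189), and blue at (319,125). It also shows two cones, white at (307,261) and pink at (312,230). By colour, the white juicer and the white cone are the ones meant. The mug is at (372,210) with its handle at (367,190). I'll measure these and confirm in an enlarged crop.

```bash
python3 - <<'E'
from h import *
c=np.load("c_top.npz"); img=c["pixels"]; W=world(c)
crop=img[140:300,210:420]; cv2.imwrite("pics/crop0.png",cv2.resize(crop[...,::-1],(788,600),interpolation=cv2.INTER_CUBIC))
x,y,z=W[...,0],W[...,1],W[...,2]
for n,(u,v,r,h0,h1) in dict(mug=(372,210,24,.078,.095),cone=(307,261,12,.01,.075),pink=(312,230,12,.01,.075),rim=(259,193,45,.115,.135),hub=(259,193,14,.136,.17),spout=(288,189,10,.06,.112),cup=(365,272,14,.04,.06),honey=(268,156,14,.085,.11),shaker=(384,160,12,.06,.08)).items():
    vv,uu=np.mgrid[0:400,0:640]; m=(np.hypot(uu-u,vv-v)<r)&(z>h0)&(z<h1)
    p=W[m]
    if len(p)<5: print(n,len(p)); continue
    cc,rr=cv2.minEnclosingCircle(p[:,:2].astype(np.float32))
    print(n,len(p),"mec",np.round(cc,4),round(rr,4),"mean",p.mean(0).round(4),"zmax",p[:,2].max().round(4), "bbox",p.min(0).round(3),p.max(0).round(3))
print(bot.get_ee_rot(),bot.get_width())
E
```

```text
mug 105 mec [ 0.6014 -0.1645] 0.0403 mean [ 0.5976 -0.1641  0.0836] zmax 0.0897 bbox [ 0.563 -0.2    0.078] [ 0.639 -0.127  0.09 ]
cone 172 mec [0.4362 0.0335] 0.0226 mean [0.4376 0.033  0.0444] zmax 0.0634 bbox [0.416 0.012 0.012] [0.459 0.056 0.063]
pink 166 mec [0.5314 0.0208] 0.0227 mean [0.5306 0.0204 0.0455] zmax 0.0624 bbox [ 0.509 -0.001  0.012] [0.553 0.043 0.062]
rim 461 mec [0.6355 0.1758] 0.0722 mean [0.6365 0.183  0.123 ] zmax 0.135 bbox [0.566 0.108 0.115] [0.702 0.248 0.135]
hub 49 mec [0.634  0.1783] 0.0135 mean [0.6341 0.1775 0.1486] zmax 0.162 bbox [0.621 0.165 0.136] [0.647 0.192 0.162]
spout 116 mec [0.6492 0.0976] 0.0243 mean [0.6504 0.0958 0.1017] zmax 0.1116 bbox [0.634 0.075 0.094] [0.664 0.12  0.112]
cup 89 mec [ 0.4063 -0.147 ] 0.029 mean [ 0.4054 -0.1488  0.0499] zmax 0.0561 bbox [ 0.38  -0.175  0.04 ] [ 0.435 -0.118  0.056]
honey 246 mec [0.757  0.1589] 0.0275 mean [0.7556 0.1584 0.099 ] zmax 0.1067 bbox [0.73  0.133 0.086] [0.782 0.185 0.107]
shaker 113 mec [ 0.7547 -0.1983] 0.0182 mean [ 0.7542 -0.1979  0.0735] zmax 0.0794 bbox [ 0.737 -0.215  0.063] [ 0.771 -0.18   0.079]
[-3.13989867e+00 -1.76795730e-04  4.30837514e-01] 0.09264571122924847
```

View pics/crop0.png

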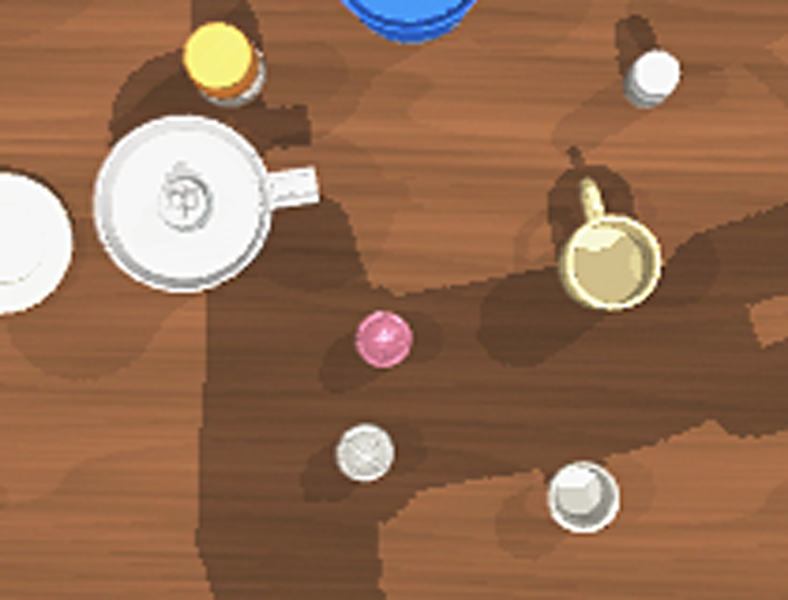

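The crop confirms it: the white cone is at crop (365,452) with ribs in an X, and the pink look-alike is at (384,338). The white juicer's shaft is at (184,200), with its spout end at (317,186). The measured heights and radii agree with the given sizes. I'll push the mug with two straddling fingers, kept high enough for the gripper body to clear the spout.

```bash
python3 - <<'E'
from h import *
A=np.array([.634,.1775]); tgt=A+.106*np.array([.168,-.986]); m=np.array([.601,-.164])
u=(tgt-m)/np.linalg.norm(tgt-m); yaw=np.arctan2(u[1],u[0])
# tool y = (sin yaw,-cos yaw): perpendicular to u
p=lambda c,d,z:[*(c-u*d),z]
for w in (yaw,yaw-np.pi):
    q=bot.inverse_kinematics(p(m,.085,.2),[np.pi,0,w]); print(w,q)
    if q is not None: break
ori=[np.pi,0,w]
bot.command_gripper(.044,20)
bot.goto(p(m,.085,.2),ori)
bot.servo_line(p(m,.085,.065),speed=.2)
bot.servo_line(p(m,.045,.065),speed=.1)
bot.servo_line(p(tgt,.0385+.03,.065),speed=.07)
print(bot.get_t(),bot.get_force().round(2),bot.get_tool_pos(),u,tgt)
for n in("top","side"):
    c=cam(n); np.savez("c1_"+n,**c)
c=np.load("c1_top.npz");s=np.load("c1_side.npz")
a=cv2.resize(c["pixels"][130:290,220:420],(500,400)); b=cv2.resize(s["pixels"][120:300,220:445],(500,400))
save("push1.png",np.vstack([a,b])[:, :],.75)
E
```

```text
1.3595992531541023 [-0.48171933  0.24203102  1.44245897  0.          1.45710266 -0.27052225]
7.325 [-0.03 -3.52  1.12] [0.63743968 0.00588308 0.06499108] [0.20963053 0.97778067] [0.651808 0.072984]
```

View pics/push1.png

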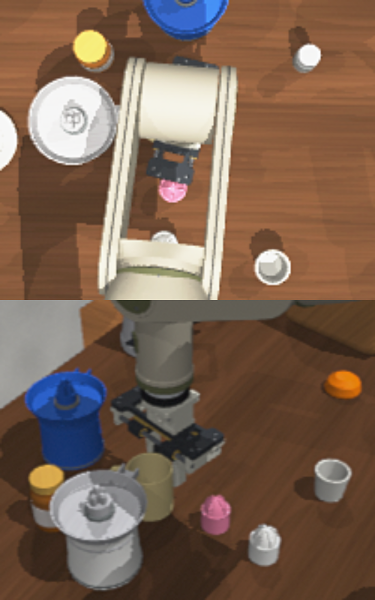

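The mug, at about (150,485) in the lower panel, is upright between the fingers and next to the spout. The gripper clears the pink cone. I'll finish the push, back off and check.

```bash
python3 - <<'E'
from h import *
u=np.array([.20963,.97778]); tgt=np.array([.651808,.072984])
bot.servo_line([*(tgt-u*.0385),.065],speed=.05)
print(bot.get_force().round(2),bot.get_tool_pos())
bot.servo_line([*(tgt-u*.12),.065],speed=.12)
bot.servo_line([*(tgt-u*.2),.25],speed=.25)
bot.goto([.40,-.22,.30],[np.pi,0,1.36])
print(bot.get_t())
for n in("top","side"):
    c=cam(n); np.savez("c2_"+n,**c)
c=np.load("c2_top.npz");s=np.load("c2_side.npz")
a=cv2.resize(c["pixels"][150:280,220:380],(640,520),interpolation=cv2.INTER_CUBIC)
save("place1.png",a)
for c in(c,s):
    W=world(c);hsv=cv2.cvtColor(c["pixels"],cv2.COLOR_RGB2HSV)
    x,y,z=W[...,0],W[...,1],W[...,2]
    m=(hsv[...,0]>18)&(hsv[...,0]<35)&(hsv[...,1]>50)&(z>.03)&(z<.092)&(np.hypot(x-.652,y-.073)<.08)
    p=W[m]; t=p[p[:,2]>.075]
    print(len(p),p.min(0).round(3),p.max(0).round(3),len(t),t.min(0).round(3),t.max(0).round(3))
E
```

```text
[0.11 0.   0.39] [0.64362648 0.0359844  0.06478543]
10.9
143 [0.612 0.036 0.031] [0.72  0.108 0.089] 66 [0.612 0.037 0.075] [0.701 0.108 0.089]
293 [0.614 0.041 0.031] [0.689 0.098 0.087] 109 [0.614 0.041 0.075] [0.689 0.093 0.087]
```

View pics/place1.png

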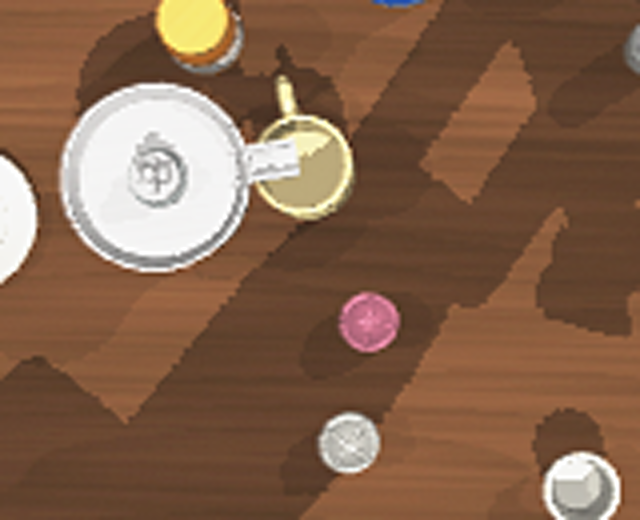

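The mug is now upright under the spout: spout tip at (298,158), mug centre at about (305,167), world (0.651,0.074). Next I'll use the wrist camera to measure the ribs and the spline.

```bash
python3 - <<'E'
from h import *
out=[]
bot.command_gripper(.085,40)
for n,p,h in(("cone",[.437,.0335,.22],.05),("jui",[.634,.1775,.34],.155)):
    bot.goto(p,[np.pi,0,0]); c=cam("wrist"); np.savez("c3_"+n,**c)
    K,R,t=c["intrinsics"],c["R"],c["t"]; X=R@np.array([p[0],p[1],h])+t; uv=(K@X)[:2]/X[2]
    print(n,bot.get_joints().round(2),uv.round(1),(-R.T@t).round(3),R.round(2).tolist(),K[0,0])
    out.append(cv2.resize(c["pixels"],(576,360)))
    W=world(c); z=W[...,2]
    print(bot.get_t())
save("wrist1.png",np.vstack(out),.8)
E
```

```text
cone [-0.04 -0.31  1.95 -0.    1.51  1.53] [321.1 187.7] [0.513 0.034 0.361] [[0.0, -1.0, -0.0], [-0.96, -0.0, 0.28], [-0.28, 0.0, -0.96]] 340.6801353309879
13.575
jui [ 0.19  0.27  1.15 -0.    1.72  1.77] [320.6 183.5] [0.71  0.178 0.48 ] [[-0.0, -1.0, -0.0], [-0.96, 0.0, 0.28], [-0.28, 0.0, -0.96]] 340.6801353309879
14.6833
```

View pics/wrist1.png

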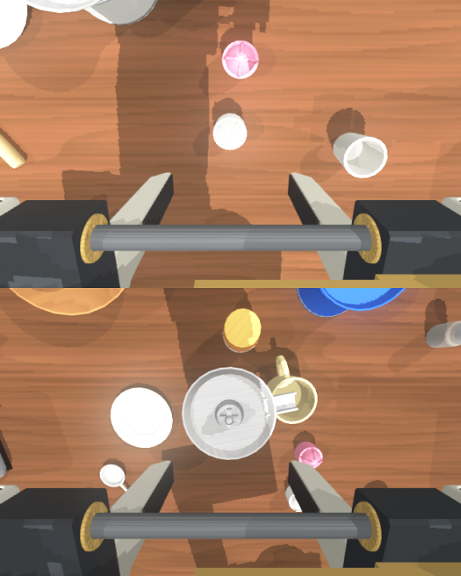

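The wrist views put the cone at (230,131) and the shaft at (229,413), both where predicted. The angles need a depth analysis and an enlarged crop.

```bash
python3 - <<'E'
from h import *
out=[]
for n,ctr,h0,h1,r0,r1 in(("cone",(.437,.0335),.036,.07,.006,.020),("jui",(.634,.1775),.1385,.17,.0065,.0145)):
  for src in("c3_"+n,"c2_top","c2_side"):
    c=np.load(src+".npz"); W=world(c); x,y,z=W[...,0],W[...,1],W[...,2]
    m=(np.hypot(x-ctr[0],y-ctr[1])<.03)&(z>h0)&(z<h1); p=W[m]
    cc,rr=cv2.minEnclosingCircle(p[:,:2].astype(np.float32))
    print(n,src,len(p),np.round(cc,4),round(rr,4),"zmax",p[:,2].max().round(4),"bbox mid",((p.min(0)+p.max(0))/2)[:2].round(4))
    if src=="c2_top" or 'c3' in src:
        d=p[:,:2]-np.array(cc); r=np.hypot(*d.T); th=np.arctan2(d[:,1],d[:,0]); k=(r>r0)&(r<r1)
        if n=="cone":
            pf=np.polyfit(r[k],p[k,2],2); w=p[k,2]-np.polyval(pf,r[k])
        else: w=np.ones(k.sum())
        s=(w*np.exp(4j*th[k])).sum(); print("  ang",np.angle(s)/4,abs(s)/abs(w).sum(),k.sum())
  c=np.load("c3_"+n+".npz"); K,R,t=c["intrinsics"],c["R"],c["t"]; h=.05 if n=="cone" else .148
  # rectify the horizontal plane z=h: column -> -y, row -> -x (0.2 mm/px)
  w=np.float32([[ctr[0]+a,ctr[1]+b] for a,b in((.03,.03),(.03,-.03),(-.03,-.03),(-.03,.03))])
  uv=[]
  for a in w: X=R@np.array([*a,h])+t; uv.append((K@X)[:2]/X[2])
  H=cv2.getPerspectiveTransform(np.float32(uv),np.float32([[0,0],[390,0],[390,390],[0,390]]))
  g=cv2.warpPerspective(c["pixels"],H,(390,390),flags=cv2.INTER_CUBIC).astype(float)
  out.append(np.clip((g-120)*255/135,0,255).astype(np.uint8))
c=np.load("c2_top.npz"); 
save("rect.png",np.hstack(out))
E
```

```text
cone c3_cone 1261 [0.436  0.0352] 0.0225 zmax 0.0614 bbox mid [0.4359 0.035 ]
  ang -0.5735302137429803 0.5263405886585767 1030
cone c2_top 132 [0.4361 0.0333] 0.0221 zmax 0.0643 bbox mid [0.4363 0.0334]
  ang -0.6829559097880998 0.2775296393576511 107
cone c2_side 187 [0.4371 0.039 ] 0.0226 zmax 0.0642 bbox mid [0.4371 0.04  ]
jui c3_jui 369 [0.6338 0.1796] 0.0135 zmax 0.161 bbox mid [0.6338 0.1796]
  ang 0.00393847278242516 0.5517185021619827 220
jui c2_top 45 [0.6341 0.1786] 0.0136 zmax 0.1625 bbox mid [0.635  0.1786]
  ang -0.047148969415504324 0.5706481045580307 29
jui c2_side 85 [0.6355 0.1816] 0.0132 zmax 0.1612 bbox mid [0.6356 0.1816]
```

View pics/rect.png

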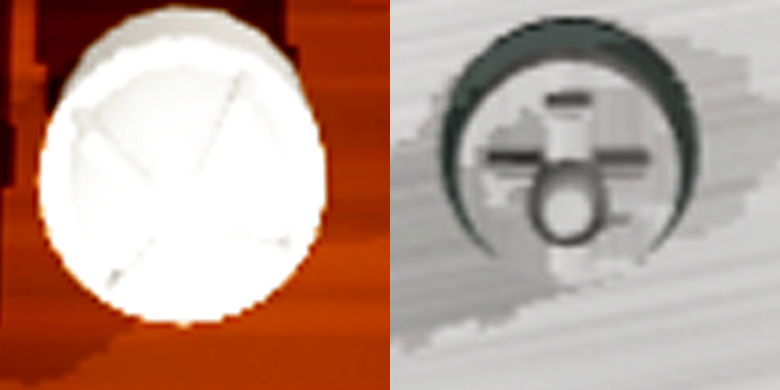

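In the rectified crops the spline teeth (right, crossing at about (567,157)) lie along the world axes. The cone's ribs (left) run diagonally, and the depth data gives about -0.57 rad. I'll centre the cone with two crossed light closings, then grip and lift it.

```bash
python3 - <<'E'
from h import *
c=np.load("c3_jui.npz"); W=world(c); p=W[(np.hypot(W[...,0]-.634,W[...,1]-.179)<.012)&(W[...,2]>.151)&(W[...,2]<.17)]
cc,rr=cv2.minEnclosingCircle(p[:,:2].astype(np.float32)); print("pin",np.round(cc,4),rr,len(p))
g=.6; C=[.436,.0345]
bot.command_gripper(.062,5)
bot.goto([*C,.12],[np.pi,0,g+np.pi/2]); bot.servo_line([*C,.031],speed=.1)
bot.command_gripper(.03,4); print(bot.get_width()); bot.command_gripper(.062)
bot.servo_line([*C,.075],speed=.15)
bot.goto([*C,.075],[np.pi,0,g]); bot.servo_line([*C,.031],speed=.1)
bot.command_gripper(.03,4); bot.command_gripper(.062)
c=cam("wrist"); np.savez("c4",**c)
W=world(c); p=W[(np.hypot(W[...,0]-.436,W[...,1]-.034)<.03)&(W[...,2]>.036)&(W[...,2]<.07)]
cc,rr=cv2.minEnclosingCircle(p[:,:2].astype(np.float32)); print("open: cone by wrist",np.round(cc,4),rr,len(p))
bot.command_gripper(.03,50); print(bot.get_width(),bot.get_finger_force(),bot.get_tool_pos())
bot.servo_line([*C,.20],speed=.15); print(bot.get_width(),bot.get_t(),bot.get_force().round(2))
c=cam("wrist"); np.savez("c5",**c); W=world(c)
p=W[(np.hypot(W[...,0]-.436,W[...,1]-.0345)<.024)&(W[...,2]>.2)&(W[...,2]<.24)]
print(len(p)); d=p[:,:2]-C; r=np.hypot(*d.T); th=np.arctan2(d[:,1],d[:,0]); k=(r>.006)&(r<.02)
w=p[k,2]-np.polyval(np.polyfit(r[k],p[k,2],2),r[k]); s=(w*np.exp(4j*th[k])).sum(); print(np.angle(s)/4,abs(s)/abs(w).sum(),k.sum())
save("held.png",np.hstack([np.load("c4.npz")["pixels"][:,120:520],c["pixels"][:,120:520]]))
E
```

```text
pin [0.6337 0.18  ] 0.006039728410542011 124
0.0461307633074739
open: cone by wrist [0.4378 0.0315] 0.027105797082185745 5553
0.044522732519898335 49.99208562076092 [0.43598026 0.03449868 0.030965  ]
0.04415713042170688 24.475 [ 0.08  0.51 -1.21]
7197
-0.5878605331331141 0.19677906326767572 5142
```

View pics/held.png

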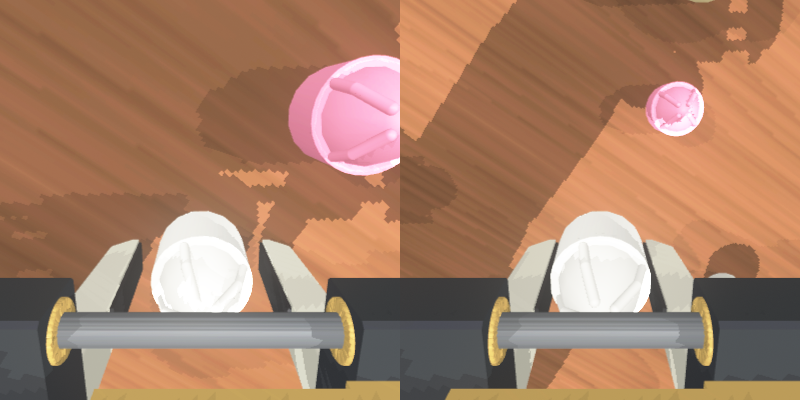

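The right panel shows the cone held squarely between the pads at about (600,265). Its ribs match -0.58 rad world at grip yaw 0.6, so the target yaw is about 1.18. Next is a guarded descent onto the pin.

```bash
cat > ins.py <<'E'
from h import *
def fz(): 
    return np.mean([bot.get_force() for _ in range(1)],axis=0)
def down(xy,yaw,z0,z1,f0,lim=3.5,step=.001):
    """step down until force exceeds lim; returns (z,force)"""
    z=z0
    while z>z1+1e-6:
        z=max(z-step,z1); bot.servo_line([*xy,z],frame=[np.pi,0,yaw],speed=.03)
        f=fz()-f0
        if f[2]>lim: break
    return z,f
E
python3 - <<'E'
from ins import *
P=np.array([.634,.1793]); yaw=1.18
bot.servo_line([.436,.0345,.25],speed=.2)
bot.goto([*P,.25],[np.pi,0,yaw]); bot.servo_line([*P,.197],speed=.12); bot.sleep(.3)
f0=fz(); np.save("f0.npy",f0); print(f0.round(2),bot.get_t(),bot.get_ft_torque().round(3))
z,f=down(P,yaw,.197,.165,f0); print(z,f.round(2),bot.get_ft_torque().round(3),bot.get_tool_pos(),bot.get_t())
E
```

```text
[-0.38 -0.24 -1.  ] 26.7833 [-0.02  -0.084 -0.022]
0.16999999999999998 [ 5.4  -1.42  3.85] [-0.331 -1.051  0.037] [0.6341939  0.17929206 0.17000423] 33.5333
```

The cone is past the pin and into the splines (spline top would be at TCP 0.179), with a sideways load of 5 N. I'll comply with that load and continue down.

```bash
python3 - <<'E'
from ins import *
f0=np.load("f0.npy"); P=np.array([.634,.1793]); yaw=1.18; z=.170
for i in range(22):
    f=fz()-f0; P=P+np.clip(f[:2]*.00012,-.0006,.0006)
    if f[2]<4: z-=.001
    if z<.1625: break
    bot.servo_line([*P,z],frame=[np.pi,0,yaw],speed=.03)
    print(round(z,4),P.round(4),f.round(1),bot.get_ft_torque()[2].round(3))
    if f[2]>8 : break
print(bot.get_t(),bot.get_tool_pos(),(fz()-f0).round(2))
E
```

```text
0.169 [0.6346 0.1791] [ 5.4 -1.4  3.8] 0.024
0.168 [0.6351 0.1791] [ 4.4 -0.6  0.6] -0.016
0.167 [0.6355 0.1791] [ 3.1  0.4 -1. ] -0.021
0.166 [0.6356 0.1791] [0.6 0.  1. ] 0.042
0.165 [0.6356 0.1791] [-0.  -0.5  0.4] -0.023
0.164 [0.6356 0.179 ] [ 0.1 -0.8  0.2] -0.035
0.163 [0.6356 0.179 ] [0.4 0.  1.4] 0.032
35.2833 [0.63566462 0.17894778 0.16303461] [ 0.87  0.49 -0.11]
```

Free mesh down to TCP 0.163, which is the home height. Now I'll press against the spring.

```bash
python3 - <<'E'
from ins import *
f0=np.load("f0.npy"); p=bot.get_tool_pos(); P=np.array([.63565,.179]); z=.163
while z>.1525:
    z-=.001; bot.servo_line([*P,z],frame=[np.pi,0,1.18],speed=.02); bot.sleep(.05)
    f=fz()-f0; P=P+np.clip(f[:2]*.0001,-.0004,.0004)
    print(round(z,4),bot.get_tool_pos()[2].round(4),f.round(1),round(bot.get_width(),4))
    if f[2]>20: break
bot.sleep(.5); print(bot.get_t(),(fz()-f0).round(2))
out=[]
for n in("top","side"):
    c=cam(n); np.savez("c6_"+n,**c)
s=np.load("c6_side.npz")["pixels"]; t=np.load("c6_top.npz")["pixels"]
save("end.png",np.hstack([cv2.resize(s[160:320,200:360],(400,400),interpolation=cv2.INTER_CUBIC),cv2.resize(t[130:290,220:380],(400,400))]))
E
```

```text
0.162 0.1624 [-1.   0.3  3. ] 0.0444
0.161 0.1613 [-0.7  0.   4.4] 0.0443
0.16 0.1604 [-0.4 -0.7  5.9] 0.0444
0.159 0.1596 [-1.7 -0.6  7.7] 0.0442
0.158 0.1589 [-0.3 -0.9  8.8] 0.0443
0.157 0.1582 [-1.2  0.7 10.1] 0.0442
0.156 0.1574 [-1.6 -0.9 10.9] 0.0443
0.155 0.1569 [-3.2  0.1 12.6] 0.0444
0.154 0.1568 [-4.3 -0.3 17. ] 0.0445
0.153 0.1568 [-5.9 -1.5 20.6] 0.0444
38.7833 [-5.47 -1.55 20.87]
```

View pics/end.png

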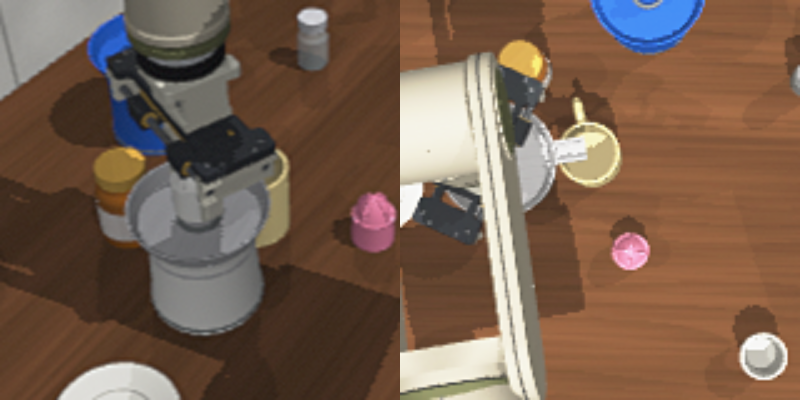

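The side view shows the cone pressed into the bowl at about (197,215). The top view shows the mug still under the spout tip at (582,150), and nothing else has moved. The force followed the 3 to 12 N spring over 6 mm, then hit a hard stop at TCP 0.1568 with 20 N, so the shaft is fully down.

```bash
python3 -c "
from cell import bot
print(bot.sign_off())"
```

```text
the job is handed in; nothing more can be done
None
```

The job is handed in at about 39 s: the mug stands under the spout, and the white cone is meshed on the drive shaft and held pressed to its hard stop (about 20 N).

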